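# Press a glued block in the locking clamp and free it

## Robot

A 6-joint arm with a two-finger parallel gripper is mounted at the origin on the work surface. World frame = base frame: x ahead of the robot, y to its left, z up, the work surface at z = 0. Lengths are in m, angles in rad, forces in N, time in s.
With the tool pointing down it reaches from about 0.275 to 0.875 m from the base axis. Payload 12.5 kg.
Tool frame: the origin (TCP) lies on the centre line of the jaws, within the pads' length; the fingertips stand r.finger_overhang ahead of it and the grasp point (between the pads) lies 3 mm ahead of it (r.finger_overhang is the distance from the TCP to the fingertips, in m); z points along the fingers, y is the direction in which the jaws open and shut (so a half turn about z gives the same grasp; the last joint's range is limited). The gripper opens to 85 mm and grips with 20 to 120 N. Pads are 22 mm wide; open, the fingers measure 114 mm over their backs; the gripper's body (76 mm by 85 mm) begins 54 mm behind the grasp point. The pads swing forward as they close: fully open they stand 13 mm farther back than shut.
Start: joints at [1.208, 0.351, 1.652, -0, 1.139, -0.085], TCP at [0.151, 0.529, 0.253] pointing down, gripper open.
Joint ranges: [-2.75, 2.75], [-0.79, 2.1], [0.01, 2.65], [-1.57, 4.71], [0.07, 3.14], [-2.87, 2.87]. Speed limits (rad/s): [2.22, 2.22, 2.79, 3.14, 3.14, 3.14].

## Interface

Orientations are given as a unit quaternion [x, y, z, w].
In Python, from cell import r, optics gives the robot as it stands. The module is installed in compiled form; this text tells all that it offers. Calls block until the motion is done:
- r.move_to(position, orientation): joint-space move of the TCP to a pose.
- r.move_linear(position, rot=None, vel=0.15): straight line of the TCP; rot=None keeps the orientation; vel is the mean speed in m/s.
- r.set_joints(angles): joint-space move.
- r.set_gripper(opening, squeeze=None): opening from 0.0 (shut) to 1.0 (fully open); squeeze is the grip in N (None keeps the last); returns when the fingers have stopped.
- r.sleep(seconds).
- r.inverse_kinematics(position, orientation): joint angles nearest the present ones, or None.
- optics.get_image(name): name is "scene" or "top"; returns a dict with "pixels" (384x512x3 uint8, red, green, blue), "depth" (384x512 float32, m along the optical axis (not along the pixel's ray), 0 where there is no reading), "fx", "fy", "cx", "cy" (pixels), "camera_from_world" (4x4, takes a point from world to camera coordinates). Camera axes: x right, y down, z forward; pixel columns grow to the right and rows downward; lengths in m; the calibration is good to about 2 mm. A picture is of the moment at which its call begins.
A pose or a line that the arm cannot do raises r.PlanningError and nothing moves.
- r.hand_in(): hands the job in, once; it reports no verdict.
Readings, each from a call of its own:
- r.current_t(): time.
- r.current_q(): joint angles.
- r.current_qvel(): joint speeds.
- r.current_effort(): joint torques, N m.
- r.current_tool_pos(): TCP position.
- r.current_ee_rot(): TCP orientation.
- r.current_contact_force(): force on the tool from outside, world axes, zero at the start.
- r.current_torque(): the same for the moment, N m.
- r.current_opening(): opening from 0.0 (shut) to 1.0 (fully open).
Only numpy, scipy, OpenCV 4.12 (cv2) and the standard library are available. Lean on these libraries where they do the work, as an engineer would, in place of code of your own. Each camera call takes 0.05 s, during which the arm holds its last target.

## Task

Close the locking clamp onto the freshly glued wooden block by swinging its long handle down over centre until it locks, take the hand off and leave it pressing by itself for about two seconds. Then flick the red release lever so the clamp springs open, take the block out from under the open jaw and set it down upright, without dropping it, in the wooden tray. Leave the glue gun, the cup and the tape roll where they are.

Things in the scene. Friction and masses are not known exactly. Their poses are not given: they have to be found in the camera images.
- clamp: Bench locking pliers on a fixed plywood board 190 x 110 x 20 mm. Origin: on the table 8 mm from under the jaw pivot; z up, +x from jaw side to handle side (yaw 0.75 to 1.4 rad: jaw to the robot's right), y sideways. In mm here: block stands near (-75, 0) on the board's top, z 20; steel post x -19 to 73, y +-15, up to z 117; a fixed lower handle bar, 16 mm thick, runs out to x 158 at z about 50.
- handle (a joint): Swing (rad) of the upper steel handle, 130 x 20 x 16 mm with black rubber end grip, about the y axis through (30, 0, 107) mm of the clamp's frame. 0 = open, rising 0.96 rad above level towards clamp +x; 0.96 = level, shut, locked. A spring opens it: pushing the grip down takes up to 10 N. Past dead centre at 0.87 it snaps to its stop at 0.96 and stays; freed by the red lever it springs to 0.
- handle_press (a point): Where to push: middle of the upper face of the rubber grip (52 x 22 x 20 mm), 95 mm along the handle from its axis and 10 mm off the handle's centre line. It swings with the handle; shut, it is at (125, 0, 117) mm in the clamp's frame.
- release (a joint): Swing (rad) of the red release lever, a tab standing up from the handle. 0 = at rest, square to the handle; it grows, to at most 0.75, as the tab is pushed towards the jaw (clamp -x). With the handle locked its toe pries the handle back over centre at 0.4 to 0.55 rad, with under 8 N at the tab; the handle then jumps up at once. A light spring returns it.
- lever_tab (a point): Upper part of the red tab, 10 mm below its end, 33 mm from its pivot. Tab 20 mm wide (y), 6 mm thick; its pivot lies 42 mm along the handle from the handle's axis. Handle shut: the tab stands upright, this point at (72, 0, 144) mm in the clamp's frame, tab top at z 154, handle's upper face below it at z 115 (rubber grip: 117, from x 103 on).
- pad: Sprung round rubber pad, 26 mm across, under the end of the jaw (steel, 86 x 18 x 16 mm, turning about (-8, 0, 92) in the clamp's frame). Locked, it presses about 11 N on the block's top. Clamp open, the jaw stands 64 degrees up and the pad overhangs the block: a gripper straight down hits it, one leaning 30 to 45 degrees to clamp -x clears. Origin: middle of its underside.
- block_mid (a point): Centre of the glued wooden block, 36 x 36 mm and 56 mm high, light wood with a dark layer in the middle, about 55 g, standing upright and loose on the clamp's board under the jaw; axes along its edges, z up. Its top is 28 mm above this point.
- tray_in (a point): Centre of the inner floor of a square wooden tray, 150 x 150 mm outside, 28 mm high, walls and floor 6 mm, fixed to the table, either left or right of the clamp; axes along its sides. Inside 138 x 138 mm.
- glue_gun: Dark blue glue gun with an orange trigger lying flat on its side, about 225 x 140 x 40 mm, loose, on the other side of the clamp from the tray. Leave it alone. Origin: under its middle.
- stick_cup: White cup with glue sticks, 70 mm across, 115 mm high, loose, farther back. Leave it alone. Origin: centre of its underside.
- tape_roll: Blue roll of tape, 90 mm across, 24 mm high, lying flat, loose, farther back, on the other side from the cup. Leave it alone. Origin: centre of its underside.
There are look-alikes about, which are no part of the job. Of the things shaped like the part that bears block_mid, the wooden one is meant. Of the things that look like the part that bears tray_in, the smaller one is meant.

How it is judged:
By the outcome, as a careful person would: the job done as asked, in the order asked, and still so for the second after the job is handed in, with the robot touching nothing.
It also fails if it takes over 70 s, if anything falls off the work surface, if the arm or the gripper's body presses on something with over 40 N, if the wrist force passes 120 N, or if a joint passes its speed limit or range.

## Working session

There is one attempt and no reset: what is moved stays moved. The work goes in short steps, each a Python script; the robot and the scene stay as the last script left them, time stands still between calls to the robot, and variables do not carry over. Pictures are saved under pics/ and viewed, and the job is handed in when it is done.

```bash
mkdir -p pics; cat > h.py <<'E'
import numpy as np, cv2
from cell import r, optics
def snap(n,tag):
    d=optics.get_image(n); np.savez(f'{tag}_{n}.npz',**d)
    cv2.imwrite(f'pics/{tag}_{n}.png',d['pixels'][:,:,::-1]); return d
def load(n,tag): return dict(np.load(f'{tag}_{n}.npz'))
def cloud(d):
    h,w=d['depth'].shape; v,u=np.mgrid[:h,:w]; z=d['depth'].astype(float)
    P=np.stack([(u-d['cx'])/d['fx']*z,(v-d['cy'])/d['fy']*z,z,np.ones_like(z)],-1)
    W=P@np.linalg.inv(d['camera_from_world']).T
    W[z==0]=np.nan
    return W[...,:3]
def crop(n,tag,u0,u1,v0,v1,k=4):
    d=load(n,tag); c=cv2.resize(d['pixels'][v0:v1,u0:u1,::-1],None,fx=k,fy=k,interpolation=cv2.INTER_CUBIC)
    cv2.imwrite(f'pics/{tag}_{n}_crop{u0}_{v0}.png',c)
E
python3 -c "
from h import *
for n in ('scene','top'): 
    d=snap(n,'a'); print(n,np.linalg.inv(d['camera_from_world']).round(3),d['fx'])
print(r.finger_overhang,r.current_t(),r.current_ee_rot())"
```

```text
scene [[ 0.887  0.301 -0.351  0.797]
 [ 0.462 -0.586  0.666 -0.605]
 [-0.005 -0.753 -0.658  0.735]
 [ 0.     0.     0.     1.   ]] 368.2739902042791
top [[-0.011 -0.991  0.136  0.349]
 [-1.     0.01  -0.004  0.005]
 [ 0.002 -0.136 -0.991  1.218]
 [ 0.     0.     0.     1.   ]] 363.77572061201545
0.022 0.1 [ 1.38455000e-01  9.90368577e-01 -5.27532854e-04 -1.25040929e-04]
```

View pics/a_scene.png

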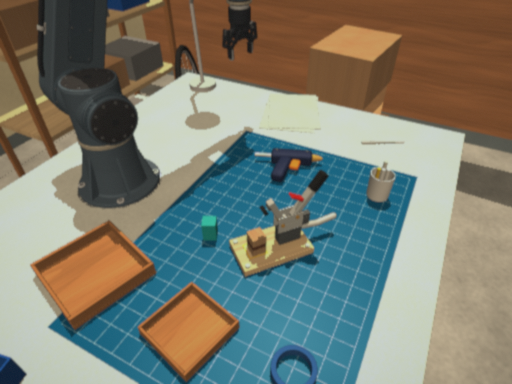

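View pics/a_top.png

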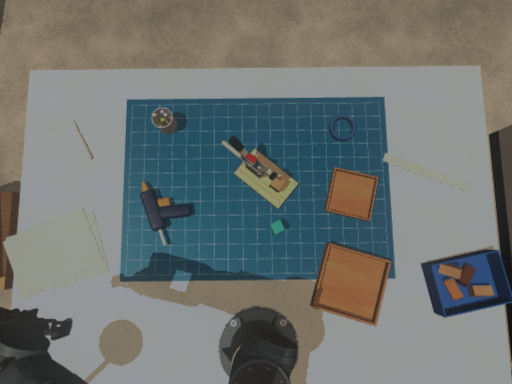

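The scene shows the clamp at about (285,230) with the block under its jaw. The smaller tray is at scene (190,330) and top (352,194). The green block and the bigger tray are decoys. Next I'll enlarge the clamp.

```bash
python3 -c "
from h import *
crop('top','a',215,315,125,215,8); crop('scene','a',215,355,160,280,5)"
```

```text
(no output)
```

View pics/a_top_crop215_125.png

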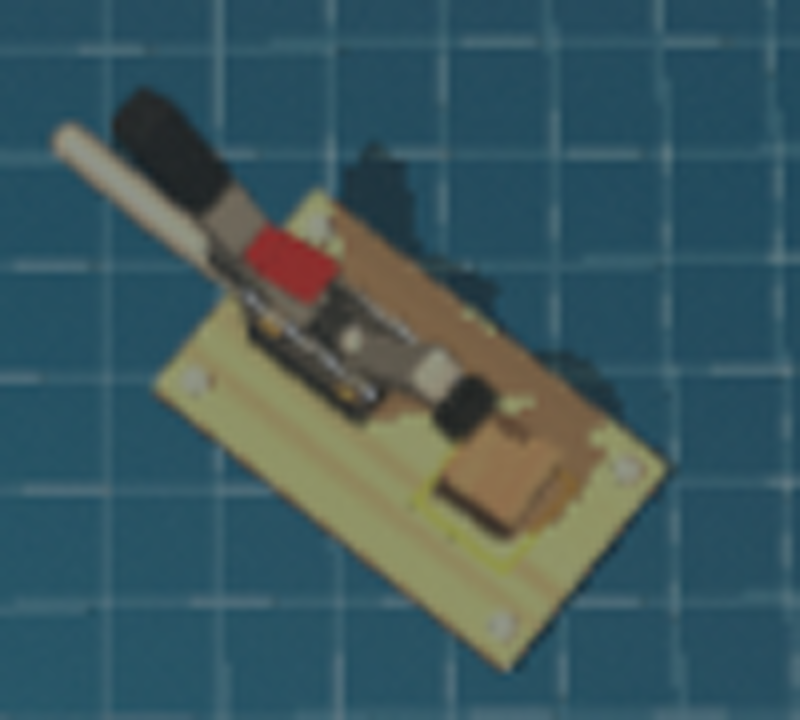

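View pics/a_scene_crop215_160.png

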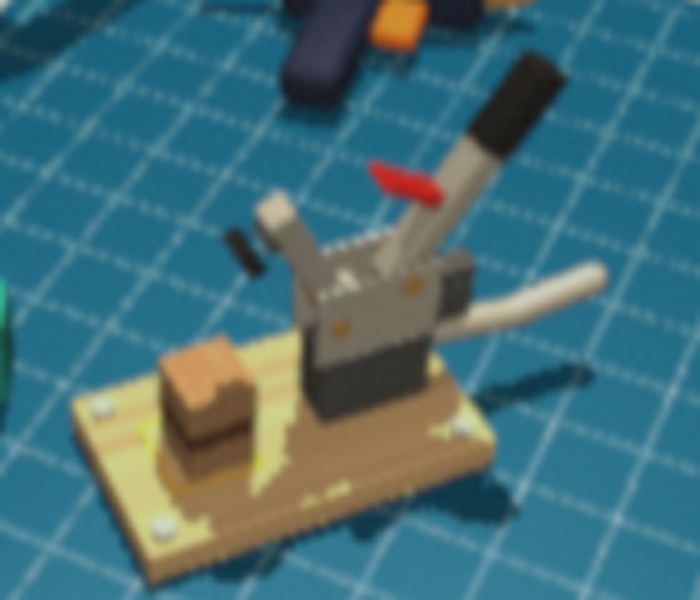

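```bash
cat >> h.py <<'E'
def ray(d,u,v,z):
    T=np.linalg.inv(d['camera_from_world']); p=T[:3,:3]@np.array([(u-d['cx'])/d['fx'],(v-d['cy'])/d['fy'],1]); o=T[:3,3]
    return o+p*(z-o[2])/p[2]
E
python3 -c "
from h import *
d=load('top','a')
C=[]
for x,y in [(320,190),(155,382),(507,670),(672,468)]:
    p=ray(d,215+x/8-.44,125+y/8-.44,.02); C.append(p); print(p.round(4))
C=np.array(C)
print('sides',[np.linalg.norm(C[i]-C[(i+1)%4]).round(4) for i in range(4)],'ctr',C.mean(0))
e=(C[0]+C[1]-C[2]-C[3])[:2]; yaw=np.arctan2(e[1],e[0]); print('yaw',yaw)
ctr=C.mean(0)[:2]; R=np.array([[np.cos(yaw),-np.sin(yaw)],[np.sin(yaw),np.cos(yaw)]])
for n in('top','scene'):
    d=load(n,'a'); W=cloud(d); L=(W[...,:2]-ctr)@R
    for z0,z1,nm in [(.017,.023,'board'),(.07,.08,'blocktop'),(.110,.121,'post'),(.121,.3,'above')]:
        m=(W[...,2]>z0)&(W[...,2]<z1)&(abs(L[...,0])<.2)&(abs(L[...,1])<.08)
        q=L[m]; print(n,nm,len(q),np.percentile(q,[1,50,99],axis=0).round(4).tolist(),np.median(W[m][:,2]))
# tray
for n in('top','scene'):
    d=load(n,'a'); W=cloud(d)
    m=(W[...,2]>.023)&(W[...,2]<.033)
    v,u=np.nonzero(m)
    T=W[m][:,:2]; 
    k=(abs(u-352)<35)&(abs(v-194)<32) if n=='top' else (abs(u-190)<55)&(abs(v-330)<55)
    rect=cv2.minAreaRect(T[k].astype(np.float32)*1000); print(n,k.sum(),rect)
"
```

```text
[0.6428 0.0042 0.02  ]
[0.5614 0.0739 0.02  ]
[ 0.4394 -0.0708  0.02  ]
[ 0.5228 -0.1411  0.02  ]
sides [np.float64(0.1072), np.float64(0.1893), np.float64(0.1091), np.float64(0.1884)] ctr [ 0.54157548 -0.03343917  0.02      ]
yaw 0.8755263700759154
top board 977 [[-0.093, -0.053], [-0.0105, 0.0179], [0.0922, 0.0552]] 0.019576955152389663
top blocktop 141 [[-0.0596, -0.0202], [-0.0407, 0.0008], [0.0897, 0.0161]] 0.07531106488916772
top post 66 [[0.0121, -0.0136], [0.04, 0.0096], [0.0752, 0.0168]] 0.1153891848126094
top above 385 [[-0.0293, -0.0091], [0.0755, 0.0028], [0.1358, 0.0125]] 0.16452494328836997
scene board 1553 [[-0.0912, -0.0569], [-0.0073, -0.0251], [0.0953, 0.0513]] 0.02017900954434526
scene blocktop 301 [[-0.0575, -0.0228], [-0.0295, -0.0093], [0.1019, 0.0131]] 0.07583422983003274
scene post 175 [[0.0122, -0.0185], [0.0516, -0.0102], [0.0777, 0.0134]] 0.11518500927860498
scene above 743 [[-0.0258, -0.0133], [0.0839, -0.0084], [0.1359, 0.0083]] 0.16257276013309074
top 315 ((484.9364013671875, -315.58880615234375), (150.17669677734375, 149.80877685546875), 76.27793884277344)
scene 886 ((438.69732666015625, -302.369384765625), (150.27330017089844, 254.69911193847656), 76.0444107055664)
```

```bash
cat > loc.py <<'E'
from h import *
yaw=.8755; ctr=np.array([.5416,-.0334]); R=np.array([[np.cos(yaw),-np.sin(yaw)],[np.sin(yaw),np.cos(yaw)]])
for n in('scene','top'):
    d=load(n,'a'); W=cloud(d); L=np.concatenate([(W[...,:2]-ctr)@R,W[...,2:]],-1)
    m=(L[...,2]>.024)&(abs(L[...,0])<.2)&(abs(L[...,1])<.07); q=L[m]*1000
    px=d['pixels'][m].astype(int)
    s=(q[:,2]<110)&(q[:,2]>30)&(q[:,0]<40)
    if n=='scene':
        for z in range(25,120,8):
            b=q[(q[:,2]>=z)&(q[:,2]<z+8)]; print('z',z,'x:',np.histogram(b[:,0],np.arange(-64,140,6))[0])
        b=q[(q[:,2]>30)&(q[:,2]<70)&(q[:,0]<0)];print('block y',np.histogram(b[:,1],np.arange(-30,30,3)));print('x',np.histogram(b[:,0],np.arange(-70,0,3)))
    b=q[(q[:,2]>73)&(q[:,2]<79)&(q[:,0]<-15)]; print(n,'blocktop rect',len(b),cv2.minAreaRect(b[:,:2].astype(np.float32)))
    h=q[(q[:,2]>125)&(q[:,0]>45)]; hp=px[(q[:,2]>125)&(q[:,0]>45)]
    dark=hp.sum(1)<150; red=(hp[:,0]>120)&(hp[:,1]<80)
    for nm,k in(('grip',dark),('red',red)): print(n,nm,k.sum(),np.percentile(h[k],[2,50,98],axis=0).round(1).tolist())
    dirs=np.array([np.cos(.96),np.sin(.96)]); nn=np.array([-dirs[1],dirs[0]])
    for nm,k in(('grip',dark),('red',red)):
        a=h[k][:,[0,2]]-[0,107]; print('along',np.percentile(a@dirs,[1,99]),'norm',np.percentile(a@nn,[1,50,99]))
E
python3 loc.py
```

```text
z 25 x: [ 2 16  4  4  4  5  6  1  0  0  0  0  0 13  3  5  4  4  4  3  5  4  5  3
  0  1  0  0  0  0  0  0  0]
z 33 x: [ 1 16  3  5  6  2  6  0  0  0  0  0  0 11  3  3  4  3  6  4  4  5  3  5
  0  0  0  0  0  0  0  0  0]
z 41 x: [ 1 13  6  4  3  4  5  0  0  0  0  0  0 12  5  7  4  6  5  4  4  5  5  2
  0  0  2  1  3  1  4  7  4]
z 49 x: [ 0 18  5  4  5  6  7  0  0  0  0  0  0 11  4  4  6  4  4  6  5  5  5  2
  0  6  9  6  6 11  7  8  8]
z 57 x: [ 1 15  4  6  3  5  5  0  0  0  0  0  0 13  5  5  4  4  4  4  7  3  4  3
  0  4  3  3  1  0  0  0  0]
z 65 x: [ 2 17  6  4  7  6  5  1  0  0  0  0  1 15 11  7  6  3  6  4  3  4  4  5
  1  5  3  6  0  0  0  0  0]
z 73 x: [ 0 28 31 28 29 30 30  3  0  0  0  0  0 10  9  4  4  5  6  5  4  5  5  4
  0  5  5  3  1  0  0  0  0]
z 81 x: [ 0  0  0  0  0  0  0  0  0  0  0  0  1 11  9  3  6  5  5  4  5  4  3  6
  0  2  4  4  1  0  0  0  0]
z 89 x: [ 0  0  0  0  0  0  0  0  0  0  0  0  2 13  5  3  8  4  6  8  7  6  5  4
  3  6 10  7  0  0  0  0  0]
z 97 x: [ 0  0  0  0  0  0  0  0  0  0  0  0  0  8  7  6  5  8 11 13  6  2  3  4
  0  3  6  6  0  0  0  0  0]

[... 883 characters left out ...]
.1, 195.9], [132.7, 5.1, 213.9]]
scene red 63 [[48.1, -12.1, 152.4], [62.4, -4.1, 162.0], [77.5, 6.8, 169.8]]
along [115.27806822 161.20195359] norm [-55.57820466 -42.69545296 -38.75433127]
along [77.67707635 83.75445625] norm [-37.26935563 -19.76199181  -3.56194419]
top blocktop rect 97 ((-41.964874267578125, -1.49139404296875), (35.94184875488281, 35.62125015258789), 4.073796272277832)
top grip 124 [[98.2, -7.8, 177.8], [116.4, 2.7, 200.4], [136.3, 12.4, 213.1]]
top red 59 [[47.9, -7.6, 149.3], [62.0, 1.4, 160.1], [78.1, 10.0, 171.0]]
along [114.26517934 161.22087689] norm [-57.65926496 -40.82361087 -37.4263366 ]
along [76.27971739 82.23521967] norm [-40.92874352 -20.76160456  -2.95558173]
```

```bash
cat >> h.py <<'E'
from scipy.spatial.transform import Rotation as Ro
YAW=.8755; O=np.array([.5642,-.0086,0])
CR=Ro.from_euler('z',YAW).as_matrix()
def cw(p): return O+CR@np.asarray(p,float)
def quat(t,s=1,yaw=YAW):
    "tool z = sin t along heading, -cos t down; tool y = s * left of heading"
    h=np.array([np.cos(yaw),np.sin(yaw),0]); l=np.array([-h[1],h[0],0]); z=np.sin(t)*h-np.cos(t)*np.array([0,0,1])
    y=s*l; x=np.cross(y,z); return Ro.from_matrix(np.stack([x,y,z],1)).as_quat()
def zt(q): return Ro.from_quat(q).as_matrix()[:,2]
def tip(p,q): return np.asarray(p)-.022*zt(q)
def grip(p,q): return np.asarray(p)-.003*zt(q)
def P(swing,off=0.,al=.095): 
    a=.96-swing; d=np.array([np.cos(a),0,np.sin(a)]); n=np.array([-np.sin(a),0,np.cos(a)])
    return cw(np.array([.03,0,.107])+al*d+(.010+off)*n)
E
python3 -c "
from h import *
print(P(0),P(.96))
for s in(1,-1):
  for nm,p,q in [('pre',P(0,.03),quat(.75,s)),('end',P(.96),quat(0,s)),('lev',cw([.09,0,.14]),quat(0,s)),('blk',cw([-.075,0,.052]),quat(.7,s)),('blkpre',cw([-.075,0,.052])-.12*zt(quat(.7,s)),quat(.7,s)),('tray1',[.485,-.316,.04],quat(.7,s)),('tray2',[.485,-.316,.04],quat(.7,s,-.239)),('tray3',[.485,-.316,.04],quat(.7,s,-.6))]:
    j=r.inverse_kinematics(tip(p,q),q); print(s,nm,None if j is None else np.round(j,2))
"
```

```text
[0.61307396 0.04998224 0.1905584 ] [0.64427663 0.08738299 0.117     ]
1 pre [-0.31  0.38  1.88  1.    0.85  2.84]
1 end [ 0.06  0.65  1.47 -0.    1.02 -2.38]
1 lev [ 0.02  0.58  1.53 -0.    1.03 -2.42]
1 blk [-0.55  0.61  2.04  1.15  0.77  2.31]
1 blkpre [-0.73  0.4   2.05  0.9   0.96  2.47]
1 tray1 [-0.95  0.77  1.69  0.8   1.06  2.34]
1 tray2 [-0.82  0.61  2.12  2.04  0.41  2.17]
1 tray3 [-0.68  0.6   2.15  2.96  0.31  1.68]
-1 pre [-0.31  0.38  1.88  1.    0.85 -0.3 ]
-1 end [ 0.06  0.65  1.47 -0.    1.02  0.76]
-1 lev [ 0.02  0.58  1.53 -0.    1.03  0.72]
-1 blk [-0.55  0.61  2.04  1.15  0.77 -0.83]
-1 blkpre [-0.73  0.4   2.05  0.9   0.96 -0.67]
-1 tray1 [-0.95  0.77  1.69  0.8   1.06 -0.8 ]
-1 tray2 [-0.82  0.61  2.12  2.04  0.41 -0.97]
-1 tray3 [-0.68  0.6   2.15  2.96  0.31 -1.46]
```

```bash
python3 -c "
from h import *
r.set_gripper(0.0)
p=r.current_tool_pos(); 
r.move_linear([p[0]+.1,p[1]-.1,.38],vel=.3)
q=quat(.75,-1)
r.move_to(tip(P(0,.12),q),q)
r.move_linear(tip(P(0,.015),q),vel=.15)
print(r.current_t(),r.current_contact_force(),r.current_tool_pos())
snap('scene','b');snap('top','b');crop('scene','b',215,355,110,250,5);crop('top','b',205,315,105,205,7)"
```

```text
4.5083 [ 0.77401726  0.13321348 -0.37769538] [0.59556684 0.02880092 0.21570716]
```

View pics/b_scene_crop215_110.png

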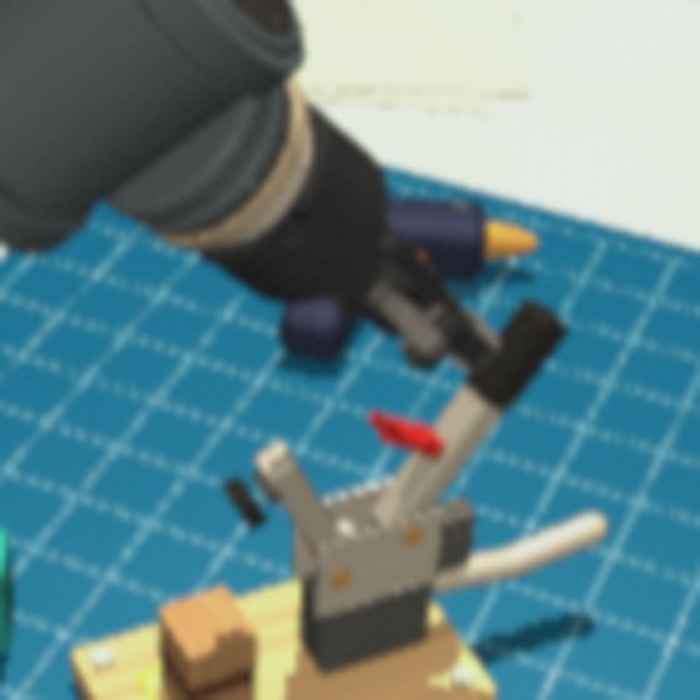

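View pics/b_top_crop205_105.png

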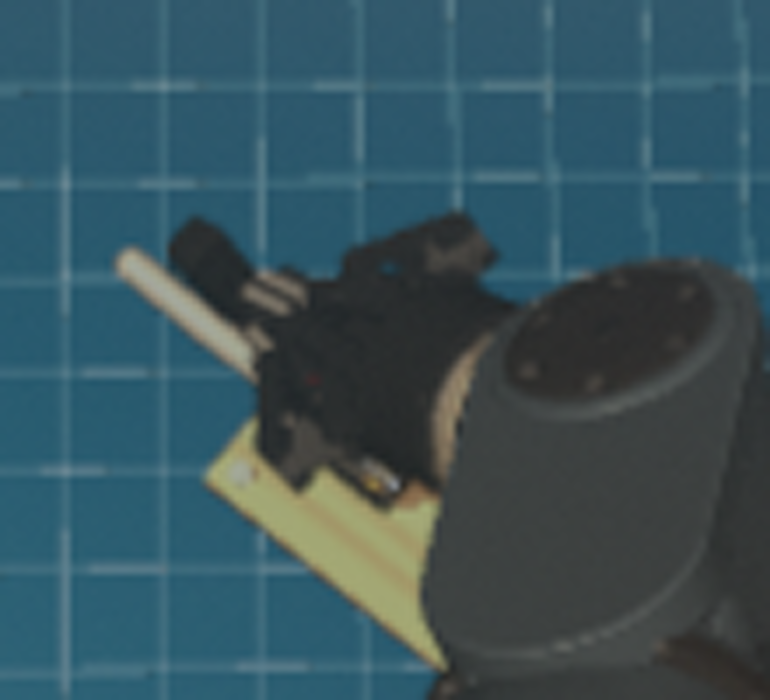

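The shut fingertips point at the grip, at crop (475,350), just above its face, so I'll start pushing.

```bash
python3 -c "
from h import *
f0=np.array(r.current_contact_force())
sw=np.linspace(0,.98,11)
for s in sw:
    off=0.0 if s<.9 else -.001
    q=quat(.75*(1-min(s/.96,1)),-1)
    r.move_linear(tip(P(s,off),q),q,vel=.08)
    f=np.array(r.current_contact_force())-f0; print(round(s,2),round(r.current_t(),2),f.round(1))
snap('scene','c')
crop('scene','c',215,355,110,250,5)"
```

```text
0.0 4.95 [-0.5 -1.2  0.8]
0.1 5.22 [-0.7 -1.4  2. ]
0.2 5.5 [-0.  -0.9  3.3]
0.29 5.78 [ 0.3 -0.   4.7]
0.39 6.05 [ 0.7 -2.1  4.1]
0.49 6.33 [-0.  -0.4  4.8]
0.59 6.6 [-0.3 -0.1  4.9]
0.69 6.88 [-0.7  0.1  4.4]
0.78 7.15 [-0.3  0.8  3.8]
0.88 7.42 [-1.2 -0.4  0.5]
0.98 7.71 [-6.7 -4.8 19.2]
```

View pics/c_scene_crop215_110.png

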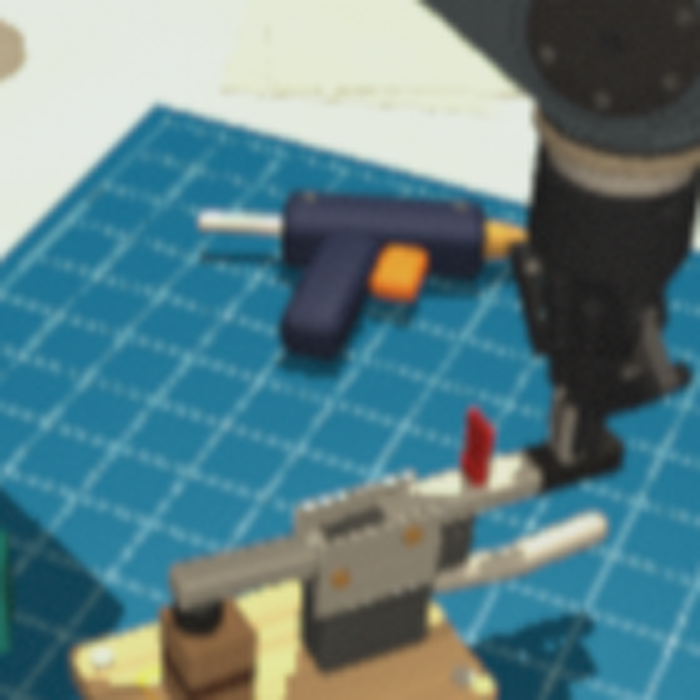

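The handle is level, the red tab stands upright at crop (478,445) and the pad is on the block. I'll take the hand off and wait.

```bash
python3 -c "
from h import *
q=quat(0,-1)
r.move_linear(tip(P(.96,.07),q),q,vel=.15)
t=r.current_t(); print(t,r.current_contact_force())
r.sleep(2.1)
snap('scene','d');snap('top','d');crop('scene','d',215,355,110,250,5)
for n in('scene','top'):
    d=load(n,'d');W=cloud(d);L=(W-O)@CR
    px=d['pixels'].astype(int); m=(px[...,0]>110)&(px[...,1]<70)&(px[...,2]<80)&(abs(L[...,0]-.07)<.05)&(abs(L[...,1])<.03)&(L[...,2]>.1)
    print(n,m.sum(),np.percentile(L[m],[2,50,98],axis=0).round(4).tolist() if m.sum() else '')
"
```

```text
8.3917 [-0.35735707  0.75331107 -0.30730129]
scene 50 [[0.0661, -0.0091, 0.1236], [0.0689, -0.0027, 0.1402], [0.0709, 0.0061, 0.1557]]
top 0
```

View pics/d_scene_crop215_110.png

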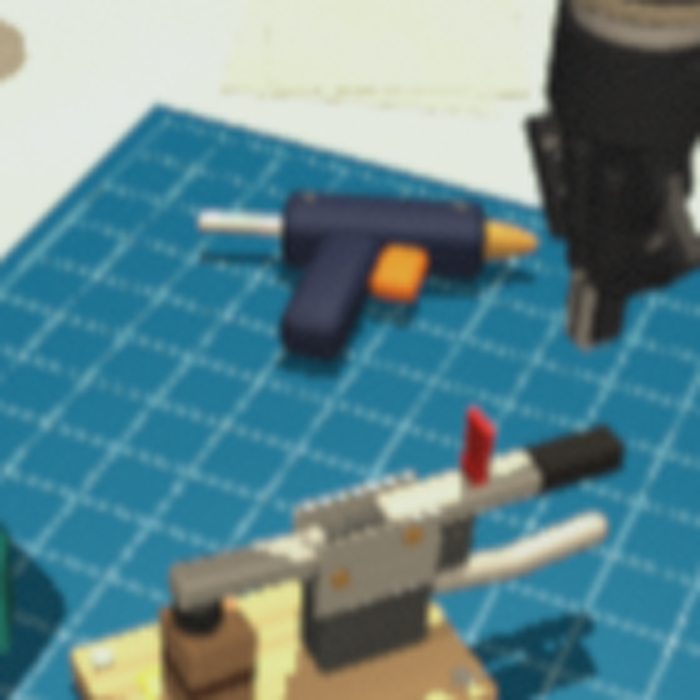

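The clamp stays locked with the hand off and the tab is where expected. Next is the lever.

```bash
python3 -c "
from h import *
q=quat(0,-1)
r.move_linear(tip(cw([.100,0,.187]),q),q,vel=.2)
r.move_linear(tip(cw([.098,0,.140]),q),q,vel=.15)
f0=np.array(r.current_contact_force()); print(r.current_t(),f0)
for x in np.arange(.094,.0575,-.004):
    r.move_linear(tip(cw([x,0,.140]),q),q,vel=.1)
    f=CR.T@(np.array(r.current_contact_force())-f0); print(round(x,3),round(r.current_t(),2),f.round(1))
    if f[2]>2.5: break
snap('scene','e');crop('scene','e',215,355,110,250,5)"
```

```text
11.3333 [0.35486533 0.22268319 0.12849352]
0.094 11.58 [-0.1  0.1 -0.8]
0.09 11.83 [-0.4 -0.1  0.2]
0.086 12.08 [-1.3  0.1 -0.2]
0.082 12.33 [ 1.  -0.4  0.5]
0.078 12.58 [1.7 0.5 2.1]
0.074 12.83 [ 1.1 -0.6  3.5]
```

View pics/e_scene_crop215_110.png

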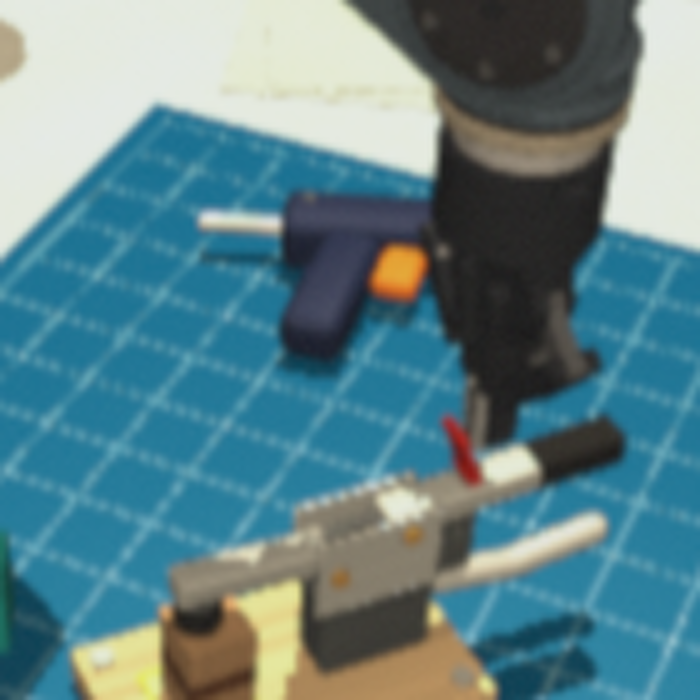

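The tab is tilted about halfway and the handle is still locked, so I'll keep pushing.

```bash
python3 -c "
from h import *
q=quat(0,-1)
x=.074; pf=3.5
while x>.056:
    x-=.0025
    r.move_linear(tip(cw([x,0,.140]),q),q,vel=.1)
    f=CR.T@np.array(r.current_contact_force()); print(round(x,4),round(r.current_t(),2),f.round(1))
    if f[2]>11: break
snap('scene','f');crop('scene','f',215,355,110,250,5)"
```

```text
0.0715 13.13 [ 1.7 -0.2  2. ]
0.069 13.38 [ 0.8 -0.7  1.9]
0.0665 13.63 [-5.7  1.3 12.2]
```

View pics/f_scene_crop215_110.png

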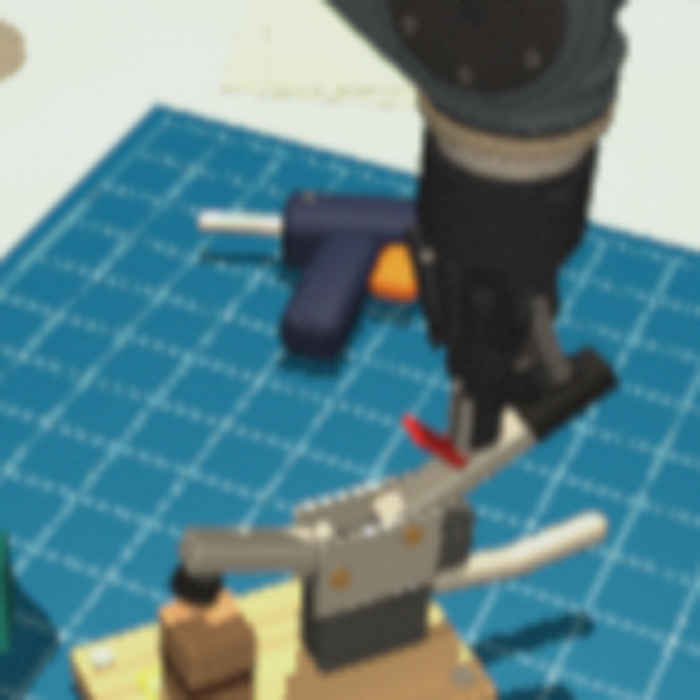

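The clamp has released and the handle now leans on the finger. I'll retreat straight up.

```bash
python3 -c "
from h import *
q=quat(0,-1)
for z in (.165,.195,.23,.29):
    r.move_linear(tip(cw([.064,0,z]),q),q,vel=.15); print(round(r.current_t(),2),(CR.T@np.array(r.current_contact_force())).round(1))
q=quat(.7,-1); g=cw([-.075,0,.052])
pre=grip(g,q)-.14*zt(q)
r.move_linear(cw([-.06,0,.33]),vel=.3)
r.set_gripper(.75,30)
r.move_to(pre,q)
print(r.current_t(),r.current_tool_pos())
snap('scene','g');snap('top','g');crop('scene','g',195,355,120,280,5);crop('top','g',215,315,125,225,7)
for n in('scene','top'):
    d=load(n,'g');W=cloud(d);L=((W-O)@CR)*1000
    m=(abs(L[...,0]+75)<35)&(abs(L[...,1])<30)&(abs(L[...,2]-76)<4); print(n,m.sum(),cv2.minAreaRect(L[m][:,:2].astype(np.float32)) if m.sum()>5 else '')
"
```

```text
14.0 [-0.8 -0.4  1.2]
14.35 [-0.4  0.2 -0.4]
14.73 [-0.5  0.5 -0.4]
15.28 [-0.1  0.1 -0.3]
17.5583 [ 0.45763631 -0.13697772  0.16187531]
scene 184 ((-72.4919204711914, -2.2706127166748047), (36.5401496887207, 39.19460678100586), 2.91048264503479)
top 116 ((-75.62039184570312, -0.24515724182128906), (35.76176071166992, 36.13147735595703), 2.656045436859131)
```

View pics/g_scene_crop195_120.png

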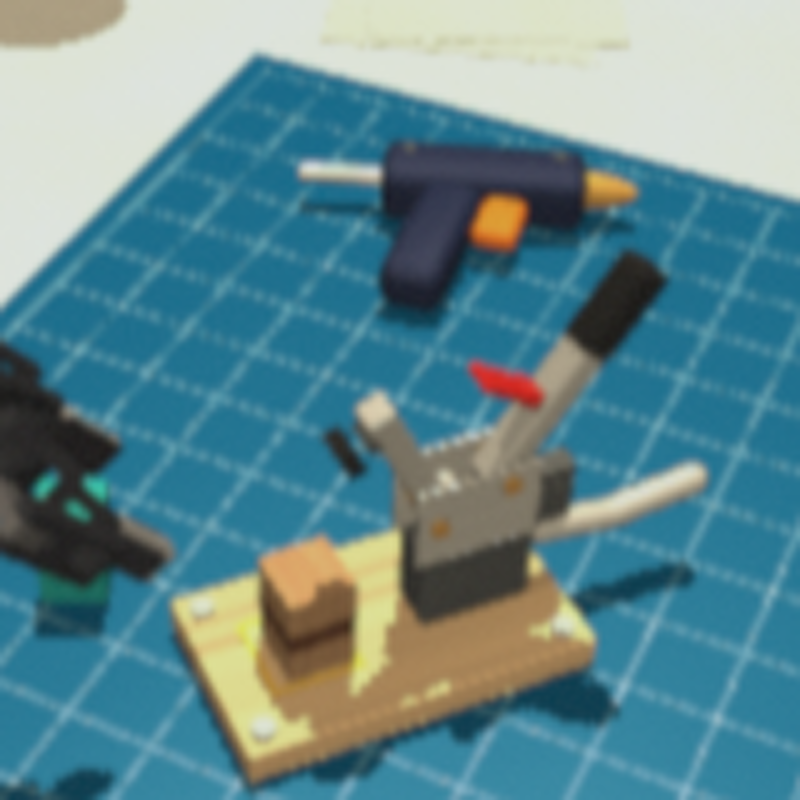

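View pics/g_top_crop215_125.png

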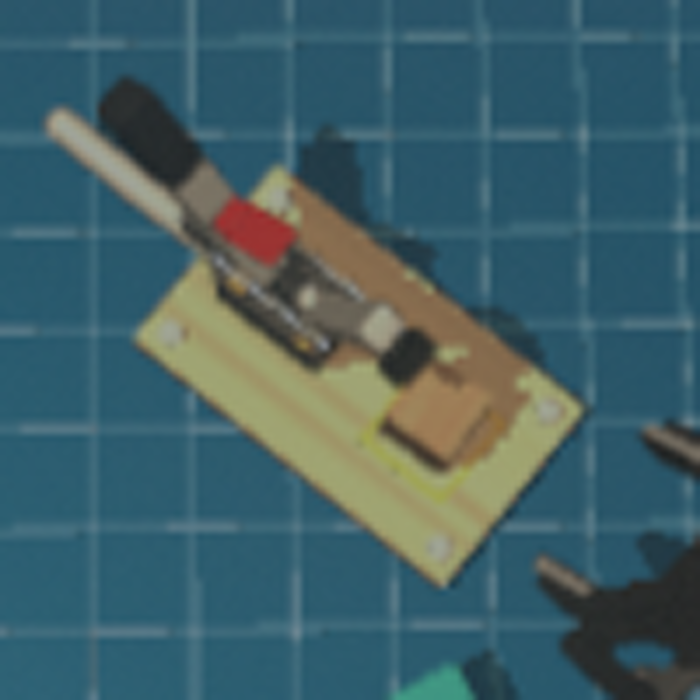

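The clamp is open and the block stands at about (-74, -1) mm in the clamp frame, turned about 2.7°. I'll grasp it now.

```bash
python3 -c "
from h import *
q=quat(.7,-1,YAW+.047); g=cw([-.0745,-.001,.052])
r.move_linear(grip(g,q)-.13*zt(q),q,vel=.15)
r.move_linear(grip(g,q),q,vel=.1)
print(r.current_t(),r.current_contact_force())
r.set_gripper(0,30)
print(r.current_opening(),r.current_contact_force())
snap('scene','i');crop('scene','i',195,355,120,280,5)
"
```

```text
19.3583 [-0.68875682 -0.44192717 -0.51644293]
0.41753059620609256 [-2.8407795  -2.86510591  5.09607475]
```

View pics/i_scene_crop195_120.png

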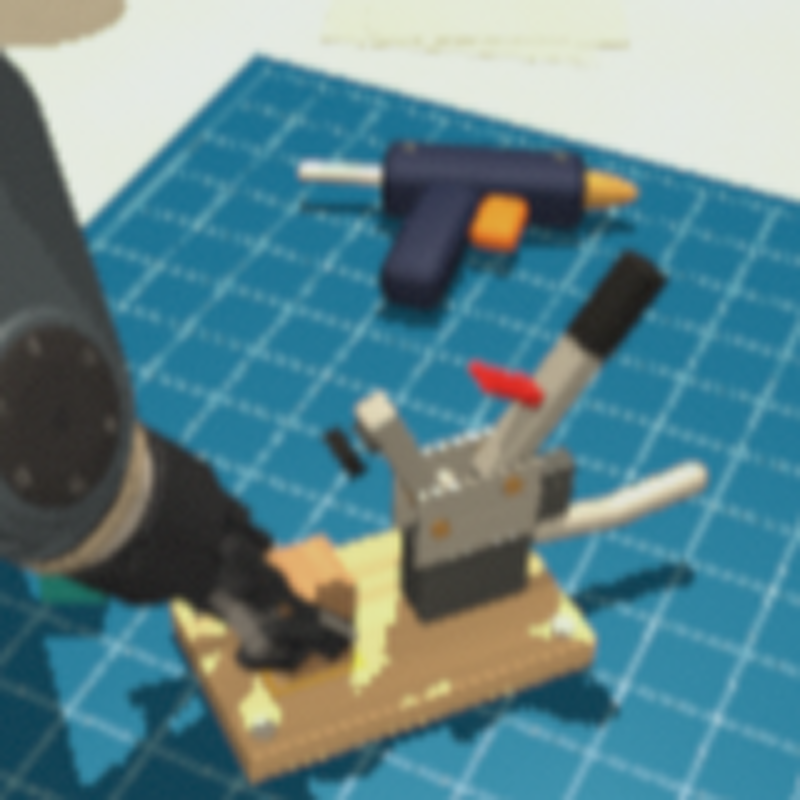

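```bash
python3 -c "
from h import *
q=quat(.7,-1,YAW+.047)
p=np.array(r.current_tool_pos())
r.move_linear(p+[0,0,.008],vel=.05)
r.move_linear(p-.12*zt(q)+[0,0,.02],vel=.12)
tr=np.array([.485,-.316])
g=np.array([tr[0],tr[1],.15]); 
r.move_linear(grip(g,q),q,vel=.15)
print(r.current_t(),r.current_opening(),r.current_contact_force())
snap('scene','j');snap('top','j');crop('scene','j',100,260,230,384,5);crop('top','j',302,402,144,244,6)
"
```

```text
22.7167 0.41969952848357417 [-0.55712095 -0.77551118 -0.13096768]
```

View pics/j_scene.png

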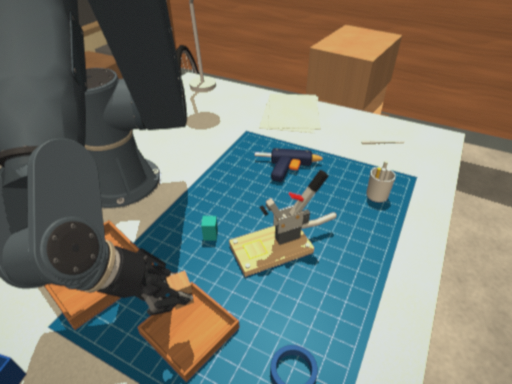

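View pics/j_scene_crop100_230.png

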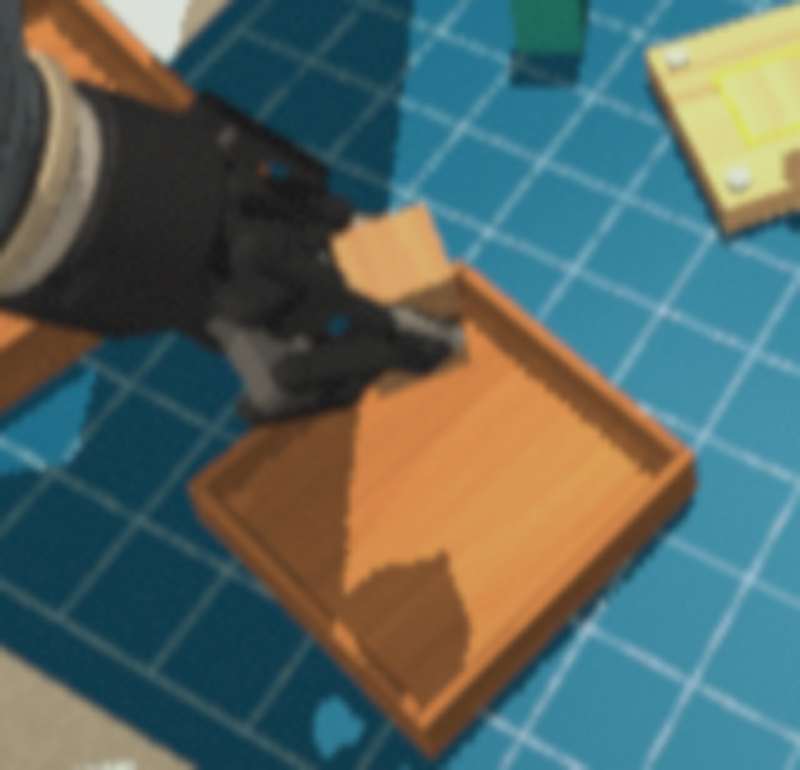

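```bash
python3 -c "
from h import *
for n in ('scene','top'):
    d=load(n,'j');W=cloud(d);px=d['pixels'].astype(int)
    m=(np.linalg.norm(W[...,:2]-[.485,-.316],axis=-1)<.05)&(W[...,2]>.14)&(W[...,2]<.20)&(px[...,0]>110)&(px[...,0]>px[...,2]+40)
    m=cv2.erode(m.astype(np.uint8),np.ones((3,3)))>0
    p=W[m]
    if len(p)<10: print(n,len(p));continue
    c=np.median(p,0); k=abs(p[:,2]-c[2])<.008; p=p[k]
    u,s,v=np.linalg.svd(p-p.mean(0)); print(n,len(p),p.mean(0).round(4),v[2].round(3),s)
"
```

```text
scene 264 [ 0.4884 -0.3139  0.1736] [ 0.028 -0.01   1.   ] [0.17899062 0.12771022 0.02173271]
top 100 [ 0.4849 -0.3149  0.1732] [ 0.031 -0.032  0.999] [0.08574724 0.08336792 0.01865621]
```

The block is held level, its top at z = 0.1735. I'll lower it to the tray floor.

```bash
python3 -c "
from h import *
q=quat(.7,-1,YAW+.047)
def go(z,v): r.move_linear(grip([.485,-.316,z],q),q,vel=v)
go(.06,.12); go(.043,.06); r.sleep(.2)
f0=np.array(r.current_contact_force())
z=.043
while z>.034:
    z-=.001; go(z,.03); f=np.array(r.current_contact_force())-f0; print(round(z,4),f.round(1))
    if f[2]>2: break
print(r.current_t())
r.set_gripper(.62); r.sleep(.2)
print(r.current_opening(),r.current_contact_force())
p=np.array(r.current_tool_pos())
r.move_linear(p-.14*zt(q),vel=.1)
r.move_linear(p-.14*zt(q)+[-.08,-.02,.1],vel=.2)
print(r.current_t())
snap('scene','k');snap('top','k');crop('scene','k',100,260,230,384,5)
for n in ('scene','top'):
    d=load(n,'k');W=cloud(d)
    m=(np.linalg.norm(W[...,:2]-[.485,-.316],axis=-1)<.05)&(W[...,2]>.055)&(W[...,2]<.08)
    print(n,m.sum(),W[m].mean(0).round(4),np.median(W[m][:,2]),cv2.minAreaRect(W[m][:,:2].astype(np.float32)*1000))
"
```

```text
0.042 [-0.1  1.4 -1. ]
0.041 [-0.5  0.5 -0.9]
0.04 [-1.4  0.7 -0.7]
0.039 [-0.4  0.7 -1.2]
0.038 [-1.7  1.3  4. ]
25.6
0.621199291425756 [-0.32881487 -0.14088627  1.07895339]
28.4583
scene 320 [ 0.4887 -0.3164  0.0616] 0.06182458732605206 ((487.0669250488281, -314.9219055175781), (35.741519927978516, 38.427398681640625), 53.89296340942383)
top 134 [ 0.4834 -0.3153  0.0614] 0.0612813788100357 ((483.5559997558594, -315.4298400878906), (36.0080451965332, 37.0456428527832), 51.48016357421875)
```

View pics/k_scene.png

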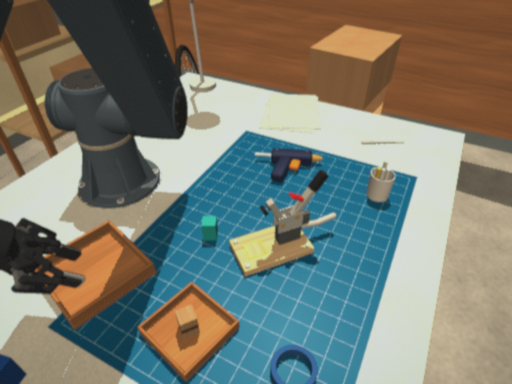

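View pics/k_top.png

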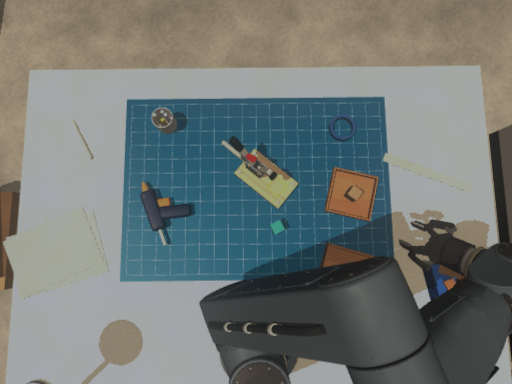

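View pics/k_scene_crop100_230.png

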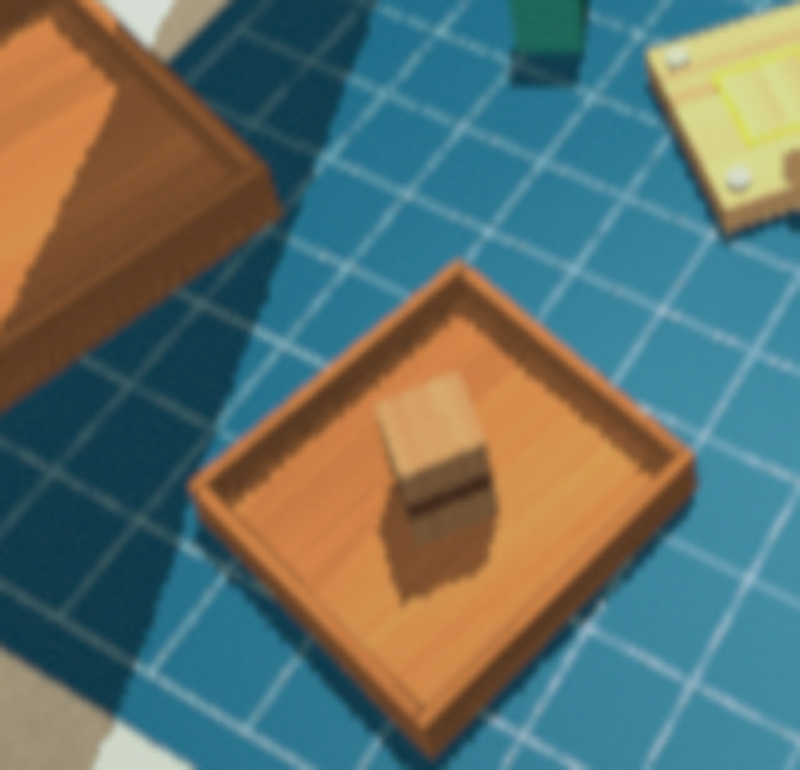

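The block stands upright near the middle of the tray, at scene (187,320), with its top at z ≈ 0.062. The gun, cup, tape and clamp have not moved, and the hand is clear, so I'll hand in.

```bash
python3 -c "
from h import *
print(r.current_contact_force()); r.hand_in(); print(r.current_t())"
```

```text
[-0.15066728 -1.01761288 -0.60730483]
the job is handed in; nothing more can be done
the job is handed in; nothing more can be done
```

The job is done and handed in at about 28.5 s, well under the 70 s limit.

- **Clamping:** I pushed the handle down until it locked, with the highest reading about 19 N upward. I took the hand off and left the clamp pressing by itself for about 2.5 to 3 s before touching the lever.
- **Release:** I pushed the red lever until the clamp sprang open. The rising handle came up against the finger with about 12 N, until I lifted the hand clear.
- **Block:** I took it out with the gripper leaning to the jaw side and set it in the smaller wooden tray. I opened the fingers once the force reading showed it was on the tray floor.

**Last checks:** The block stands upright near the middle of the tray. Its top is at z of about 0.0615 m, against the expected 0.062 m. By eye, the glue gun, cup, tape roll and green block look unmoved in the last pictures. The hand was clear of everything.

**Disagreement:** The two cameras differed by 3 to 5 mm in position, about what two calibrations good to 2 mm each would give. It made no difference to the job, and no check failed.

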